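Park the loaded tray under the counter riser

ROBOT

A 6-joint arm with a two-finger parallel gripper is mounted at the origin on a cart in front of the work surface, level with it; the furniture and walls round the work are solid. World frame = base frame: x ahead of the robot, y to its left, z up, the work surface at z = 0. Lengths are in m, angles in rad, forces in N, time in s.
With the tool pointing down it reaches from about 0.25 to 0.8 m from the base axis. Payload 3.9 kg.
Tool frame: the origin (TCP) lies where the fingers leave the gripper's body, on its centre line; the fingertips stand 73 mm ahead of it and the grasp point (between the pads) lies robot.hold_point_z ahead of it (robot.hold_point_z is the distance from the TCP to the grasp point, in m); z points along the fingers, y is the line along which they close (so a half turn about z gives the same grasp; the last joint's range is limited). The gripper opens to 85 mm and grips with 20 to 120 N. Pads are 22 mm wide; open, the fingers measure 114 mm over their backs; the gripper's body (76 mm by 85 mm) begins 54 mm behind the grasp point. The pads swing forward as they close: fully open they stand 13 mm farther back than shut.
Start: joints at [1.106, 0.26, -0.138, 1.173, 0, 1.571], TCP at [0.235, 0.469, 0.304] pointing down, gripper open.
Joint ranges: [-2.78, 2.78], [-0.83, 1.72], [-1.28, 1.37], [-1.9, 2.12], [-1.57, 1.48], [-3.14, 3.14]. Speed limits (rad/s): [2.57, 2.57, 3.14, 3.14, 3.14, 3.14].

INTERFACE

Orientations are given as a rotation vector (axis times angle).
In Python, from station import robot gives the robot as it stands.
- The arm moves only by the tool arm_command, never from a script. Its argument "rows" is one flat list of numbers, 4 for each row, row after row: the shift along the tool's x, y, z in cm, then the turn about the tool's z in rad. A call has 1 to 10 rows; each row is the pose to reach, as a shift and turn from the pose commanded when the call began, along the tool's axes at that moment; what a row does not reach only later rows make up. A row lasts 1/12 s, in which the tool goes at most 41.7 mm and 7.16 degrees, less where a joint would pass 70% of its speed; a pose out of reach is approached as far as the arm can. A call with a gripper value outside its range is refused whole. "grip" is the opening, from -1 (shut) to 1 (fully open), set as the call begins (left out, the last holds). The fingers move at their own pace and stop on an object; "grip_force" is the grip in N (left out, the last holds). Time passes only in rows, so rows that repeat a pose let the fingers close. It gives the time, the measured TCP pose, the force, the opening and the grip force at its end, in the units of the state.
- robot.observe(): the state, without advancing time (a new reading comes with each control period).
- robot.capture(name): name is "scene" or "top"; returns a dict with "frame" (400x640x3 uint8, blue, green, red), "mtx" (3x3 intrinsics, pixels), "rvec" (rotation vector, rad) and "tvec" (3), from world to camera coordinates, as OpenCV has them. Camera axes: x right, y down, z forward; pixel columns grow to the right and rows downward; lengths in m; the calibration is good to about 2 mm. A picture is of the moment at which its call begins. There is no depth.
- robot.finish_job(): hands the job in; it is judged then, once.
The state is a dict: "time": time; "q": joint angles; "qd": joint speeds; "tau": joint torques, N m; "eef_pos": TCP position; "eef_rot": TCP orientation; "force": force on the tool from outside, world axes, zero at the start; "torque": the same for the moment, N m; "opening": opening from 0.0 (shut) to 1.0 (fully open); "grip_force": force on a finger pad.
Only numpy, scipy, OpenCV 4.12 (cv2) and the standard library are available. Lean on these libraries where they do the work, as an engineer would, in place of code of your own. Each camera call takes 0.05 s, during which the arm holds its last target. There are 200 camera calls.

TASK

Slide the dark wooden tray with its kraft gift box along the worktop and under the small white riser, through its open side, until the whole tray pan is beneath the riser's top and only the steel handle end still sticks out. Keep the tray down on the worktop and the box lying in the tray, let neither of them touch the underside of the top, and leave the ribbon spool on the riser and the other things on the counter where they are.

Things in the scene. Friction and masses are not known exactly. Their poses are not given: they have to be found in the camera images.
- tray: Dark wooden tray, loose, 0.35 kg, flat on the worktop. Pan 120 mm long (x) by 104 wide (y), rim 14 high, floor and walls 5 thick. Origin: centre of the pan's underside; x points away from the handle, z up. On the -x side a tongue 30 wide, 5 thick runs out to x = -142 mm and carries an upright steel grip plate (see tray_grip). The tray enters the riser with its +x end first.
- tray_grip (a point): Middle of the upright steel grip plate, at (-120, 0, 30) mm in the tray's frame. The plate is 40 mm along the tray's x, 14 mm thick across its y, its top 46 mm above the worktop; pinch it from above across the 14 mm.
- tray_corner_left (a point): Outer corner of the tray pan's rim on the handle side, left: (-60, 52, 14) mm in the tray's frame.
- tray_corner_right (a point): Outer corner of the tray pan's rim on the handle side, right: (-60, -52, 14) mm in the tray's frame.
- gift_box: Closed kraft gift box 62 x 100 x 30 mm, loose, 0.07 kg, lying in the tray with its 100 mm side (its y) along the tray's x; origin at the centre of its underside. Its top is 35 mm above the worktop.
- riser: White riser fixed to the worktop, 160 mm deep (x), 152 wide (y), 66 high. Origin: centre of its footprint, at worktop level. Open only on its -x side (x = -80); the tray enters along +x. Opening 128 wide; panels and top 12 thick. Inner face of the back panel at x = +68: the tray's origin can travel to x = +8, and the pan is wholly under the top from x = -20 on.
- riser_top: Top board of the riser, 160 x 152 x 12 mm; origin at the centre of its underside, 54 mm above the worktop, axes as the riser's.
- ribbon_spool: Spool of red ribbon, 66 mm across and 26 mm high, loose, standing on the riser's top; origin at the centre of its underside.
- choc_bar_green: Wrapped chocolate bar in green, 64 x 140 x 12 mm, loose bystander at the back of the worktop; origin at the centre of its underside.
- calculator: Black calculator 112 x 68 x 14 mm, loose bystander on the left; origin at the centre of its underside.
- square_box: Square kraft gift box 66 x 66 x 48 mm, loose bystander near the front right; origin at the centre of its underside.

How it is judged:
By the outcome, as a careful person would: the job done as asked, in the order asked, and still so for the second after the job is handed in, with the robot touching nothing.
It also fails if it takes over 37 s, if anything falls off the work surface, if the arm or the gripper's body presses on something with over 40 N, if the wrist force passes 120 N, or if a joint passes its speed limit or range.

## Working session

There is one attempt and no reset: what is moved stays moved. The work goes in short steps, Python scripts to look and compute and a tool call to move; the robot and the scene stay as the last step left them, time stands still between calls to the robot, and variables do not carry over. Pictures are saved under pics/ and viewed, at most 10 in all, crops included, and the job is handed in when it is done.

Besides the shell and the picture viewer there is one more tool, called after ">>>" as name(argument=value, ...) on one line, values as JSON. arm_command: Moves the arm, as the interface text tells. Its arguments: {"type":"object","properties":{"rows":{"type":"array","items":{"type":"number"}},"grip":{"type":"number"},"grip_force":{"type":"number"}},"required":["rows"]}

```bash
mkdir -p pics
python3 - <<'E'
from station import robot
import cv2,numpy as np,pickle
d={n:robot.capture(n) for n in("scene","top")}
pickle.dump(d,open("c0.pkl","wb"))
for n in d: cv2.imwrite(f"pics/{n}0.png",d[n]["frame"])
s=robot.observe();print(s["time"],s["eef_pos"],s["eef_rot"],s["opening"],robot.hold_point_z)
for n in d: print(n,d[n]["mtx"].tolist(),d[n]["rvec"],d[n]["tvec"])
E
```

```text
0.1 [0.23509868 0.46886443 0.30314519] [-7.23405140e-01 -3.05676716e+00  2.77489721e-03] 0.9969679397546113 0.0539
scene [[436.36555882908664, 0.0, 319.1414243592033], [0.0, 436.36555882908664, 194.3679521687972], [0.0, 0.0, 1.0]] [ 1.99797957 -1.00068976  0.50959291] [-0.35581172  0.29652372  0.96153815]
top [[473.781096075828, 0.0, 319.7548052255391], [0.0, 473.781096075828, 196.86449699217917], [0.0, 0.0, 1.0]] [ 2.15586385 -2.1226381   0.13002649] [-0.01890158  0.53733755  1.49067845]
```

View pics/scene0.png

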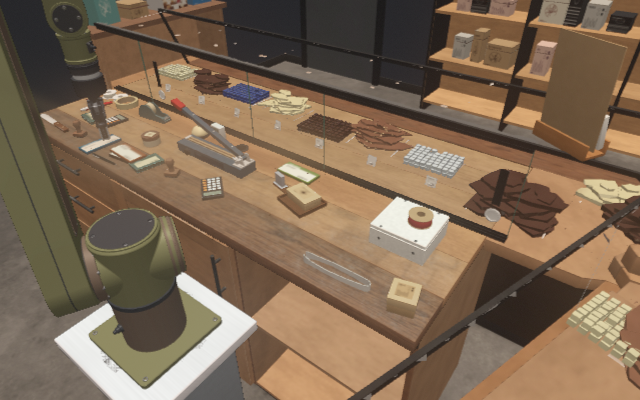

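View pics/top0.png

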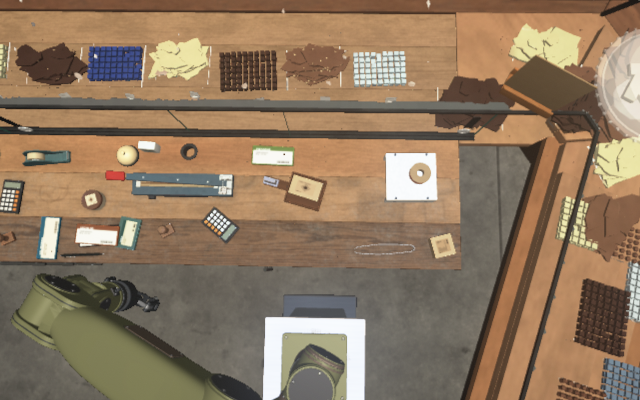

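The scene view shows the tray at (302,200) with its steel handle at (280,181), and the riser at (410,228). In the top view the tray is at (305,190), its handle at (271,182), and the riser at (411,176) with its opening towards the tray. Next I'll zoom in on both.

Run:
```python
import cv2,pickle,numpy as np
d=pickle.load(open("c0.pkl","rb"))
t=d["top"]["frame"][140:215,250:450]; s=d["scene"]["frame"][155:270,260:460]
cv2.imwrite("pics/z.png",np.vstack([cv2.resize(t,None,fx=4,fy=4,interpolation=2)]))
cv2.imwrite("pics/zs.png",cv2.resize(s,None,fx=4,fy=4,interpolation=2))
```

```text
(no output)
```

View pics/z.png

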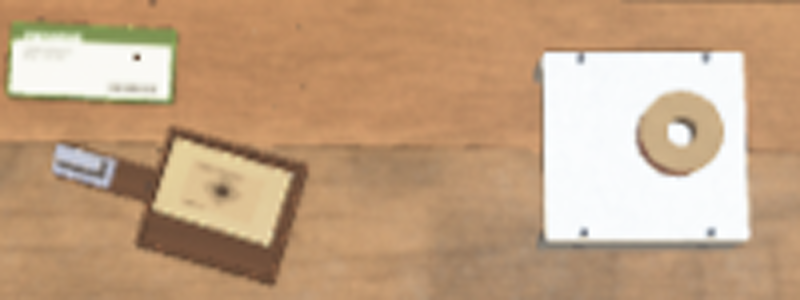

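View pics/zs.png

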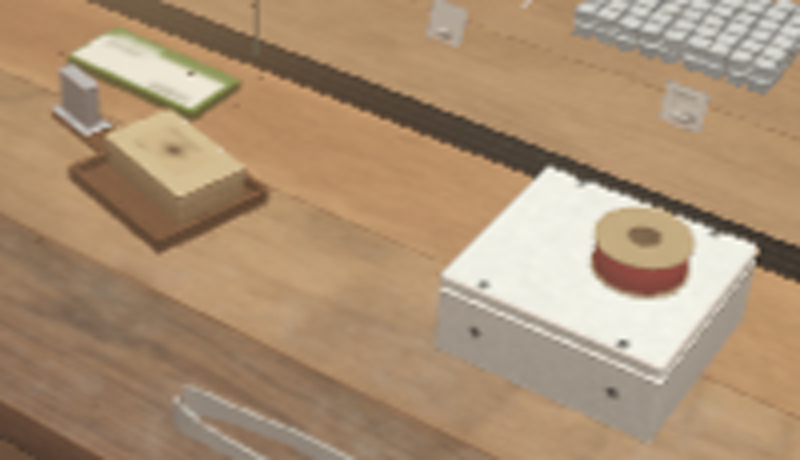

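The top zoom shows:
- Tray rim corners: (172,128), (307,167), (275,284) and (137,245).
- Steel plate centre: (84,165).
- Riser top corners: (543,52), (744,52), (749,242) and (543,242).

The scene zoom shows three tray corners, the plate's top edge from about (60,66) to (98,95), and the riser top corners. I'll triangulate these.

```bash
cat > h.py <<'E'
import cv2,numpy as np
def P(c): return np.hstack([cv2.Rodrigues(c["rvec"])[0],np.reshape(c["tvec"],(3,1))])
def und(c,p): return (np.c_[np.atleast_2d(p),np.ones(len(np.atleast_2d(p)))]@np.linalg.inv(c["mtx"]).T)
def plane(c,p,z):
    R=cv2.Rodrigues(c["rvec"])[0];o=-R.T@np.ravel(c["tvec"]);v=und(c,p)@R
    return o+v*((z-o[2])/v[:,2])[:,None]
def tri(a,pa,b,pb):
    X=cv2.triangulatePoints(P(a),P(b),und(a,pa)[:,:2].T.copy(),und(b,pb)[:,:2].T.copy());return (X[:3]/X[3]).T
E
python3 - <<'E'
import pickle;from h import *
np.set_printoptions(precision=4,suppress=True)
d=pickle.load(open("c0.pkl","rb"));T,S=d["top"],d["scene"]
f=lambda p,o:np.array(p,float)/4+o-.375
t=f([(137,245),(275,284),(307,167),(84,163),(543,242),(543,52),(744,52),(749,242)],(250,140))
s=f([(70,173),(160,249),(267,194),(80,80),(443,275),(548,168),(756,245),(660,373)],(260,155))
X=tri(T,t,S,s);print(X)
c=plane(T,f([(172,128),(307,167),(275,284),(137,245)],(250,140)),.014);print("tray",c,c.mean(0))
r=plane(T,t[4:],.066);print("riser",r,r.mean(0))
p=plane(T,t[3:4],.046);print("plate",p)
v=(c[1]+c[2]-c[0]-c[3]);print("yaw",np.arctan2(v[1],v[0]), "plate-centre",c.mean(0)-p)
w=(r[2]+r[3]-r[0]-r[1]);print("ryaw",np.arctan2(w[1],w[0]))
w=(r[1]-r[0]+r[2]-r[3]);print("ryaw perp",np.arctan2(w[1],w[0]))
from scipy.spatial.transform import Rotation as Ro
from station import robot
print(Ro.from_rotvec(robot.observe()["eef_rot"]).as_matrix())
E
```

```text
[[ 0.5254  0.1101  0.0047]
 [ 0.4951 -0.0042  0.0026]
 [ 0.5928 -0.0293  0.0057]
 [ 0.5868  0.151   0.043 ]
 [ 0.527  -0.2192  0.0609]
 [ 0.6795 -0.2175  0.0604]
 [ 0.6802 -0.3764  0.0639]
 [ 0.5278 -0.3792  0.0603]]
tray [[ 0.6239  0.081   0.014 ]
 [ 0.5927 -0.031   0.014 ]
 [ 0.4955 -0.0063  0.014 ]
 [ 0.526   0.1073  0.014 ]] [0.5595 0.0378 0.014 ]
riser [[ 0.5261 -0.2183  0.066 ]
 [ 0.6795 -0.2187  0.066 ]
 [ 0.6815 -0.3788  0.066 ]
 [ 0.5284 -0.3801  0.066 ]] [ 0.6039 -0.299   0.066 ]
plate [[0.5879 0.1489 0.046 ]]
yaw -1.8374817612541299 plate-centre [[-0.0284 -0.1112 -0.032 ]]
ryaw -1.5573895907347297
ryaw perp 0.0027987588093981936
[[-0.8939  0.4482 -0.0008]
 [ 0.4482  0.8939 -0.0016]
 [-0.     -0.0018 -1.    ]]
```

Sizes and heights agree with the text to within a few mm; the triangulated rim and riser-top heights read up to 10 mm low:

| Item | Position (m) | Yaw (rad) |
|---|---|---|
| Grip plate | (0.587, 0.150) | – |
| Tray | – | about -1.83 |
| Riser | (0.604, -0.299) | about -1.563 |

I'll go above the plate with the gripper partly open, because the green bar is close by.

>>> arm_command(rows=[-3.6, -1, 0, 0.11, -7.2, -2, 0, 0.22, -10.8, -3, 0, 0.33, -14.4, -4, 0, 0.44, -18, -5, 0, 0.55, -21.6, -6, 0, 0.66, -25.2, -7, 0, 0.77, -28.8, -8, 0, 0.88, -32.4, -9, 0, 0.99, -36, -10, 0, 1.1], grip=-0.05, grip_force=40)

```text
time: 0.93
eef_pos: [0.5132, 0.2169, 0.3035]
eef_rot: [-2.221, -2.222, 0.001]
force: [0.6, -0.4, -0.2]
opening: 0.473
grip_force: 0.0
```

```bash
cat > go.py <<'E'
import sys,numpy as np
from scipy.spatial.transform import Rotation as Ro
from station import robot
s=robot.observe();R=Ro.from_rotvec(s["eef_rot"]).as_matrix();t=np.array(eval(sys.argv[1]));yaw=float(sys.argv[2])
np.set_printoptions(precision=4,suppress=True)
y=np.arctan2(R[1,1],R[0,1])
print("t",s["time"],"pos",s["eef_pos"],"yaw_y",y,"shift cm",R.T@(t-s["eef_pos"])*100,"turn",-((yaw-y+np.pi/2)%np.pi-np.pi/2),"F",s["force"],s["opening"],s["grip_force"],s["q"])
E
python3 go.py "[.587,.15,.2]" -0.26
```

```text
t 0.9333 pos [0.5132 0.2169 0.3035] yaw_y 0.0003930884739340585 shift cm [-6.6908  7.3898 10.345 ] turn 0.26039308847393405 F [ 0.6361 -0.3925 -0.1685] 0.473215929994527 0.0 [ 0.3998  0.316  -0.0595  1.1962  0.0002  1.9702]
```

>>> arm_command(rows=[-2, 2, 2, 0.1, -4, 4, 4, 0.2, -6, 6.5, 7, 0.26, -6.7, 7.4, 10, 0.26, -6.7, 7.4, 10, 0.26, -6.7, 7.4, 10, 0.26, -6.7, 7.4, 10, 0.26])

```text
time: 1.52
eef_pos: [0.5864, 0.1523, 0.2044]
eef_rot: [-2.484, -1.922, 0.0]
force: [1.0, -0.0, 1.2]
opening: 0.478
grip_force: 0.0
```

```bash
python3 go.py "[.587,.15,.086]" -0.26
python3 - <<'E'
from station import robot
import cv2,pickle
d={n:robot.capture(n) for n in("scene","top")}
pickle.dump(d,open("c1.pkl","wb"))
import numpy as np
a=cv2.resize(d["scene"]["frame"][110:230,220:360],(700,600),interpolation=2)
cv2.imwrite("pics/s1.png",a)
E
```

```text
t 1.5167 pos [0.5864 0.1523 0.2044] yaw_y -0.2536174964786088 shift cm [-0.2129  0.1274 11.8428] turn 0.006382503521391136 F [ 0.9567 -0.0116  1.1606] 0.4783003868856449 0.0 [ 0.254   0.4519 -0.1129  1.0065  0.0004  2.0784]
```

View pics/s1.png

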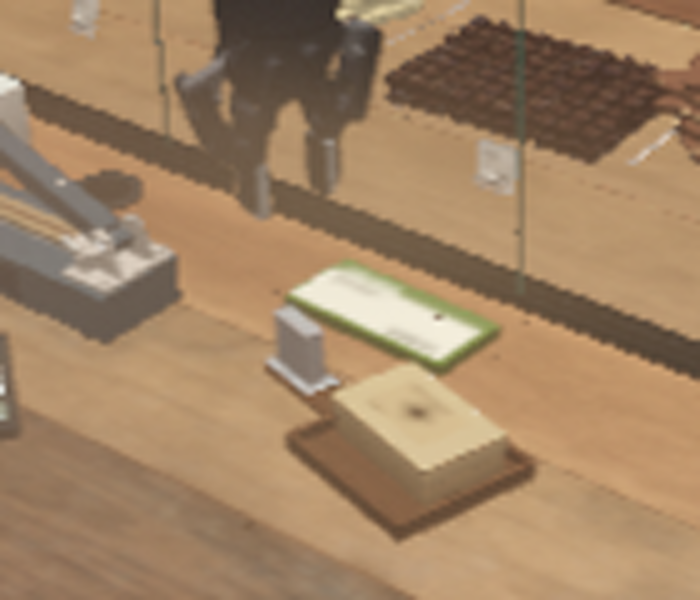

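The fingers, around (290,190), hang above the plate at (298,345), and the bar at (390,315) is clear of them. Descending now.

>>> arm_command(rows=[-0.1, 0.1, 2, 0, -0.2, 0.1, 4, 0, -0.2, 0.1, 6, 0, -0.2, 0.1, 8, 0, -0.2, 0.1, 9.5, 0, -0.2, 0.1, 10.5, 0, -0.2, 0.1, 11.3, 0, -0.2, 0.1, 11.3, 0, -0.2, 0.1, 11.3, 0])

```text
time: 2.37
eef_pos: [0.5875, 0.1503, 0.0917]
eef_rot: [2.484, 1.923, 0.002]
force: [0.1, 0.7, 0.9]
opening: 0.471
grip_force: 0.0
```

```bash
python3 go.py "[.587,.15,.086]" -0.26
python3 - <<'E'
from station import robot
import cv2,pickle
d={n:robot.capture(n) for n in("scene","top")}
a=cv2.resize(d["scene"]["frame"][150:220,240:340],(800,560),interpolation=2)
cv2.imwrite("pics/s2.png",a)
E
```

```text
t 2.3667 pos [0.5875 0.1503 0.0917] yaw_y -0.25349303152987157 shift cm [-0.0379 -0.042   0.5734] turn 0.006506968470128438 F [0.1395 0.6894 0.8634] 0.4707645827637352 0.0 [ 0.2504  0.5534 -0.265   0.7512  0.      2.0747]
```

View pics/s2.png

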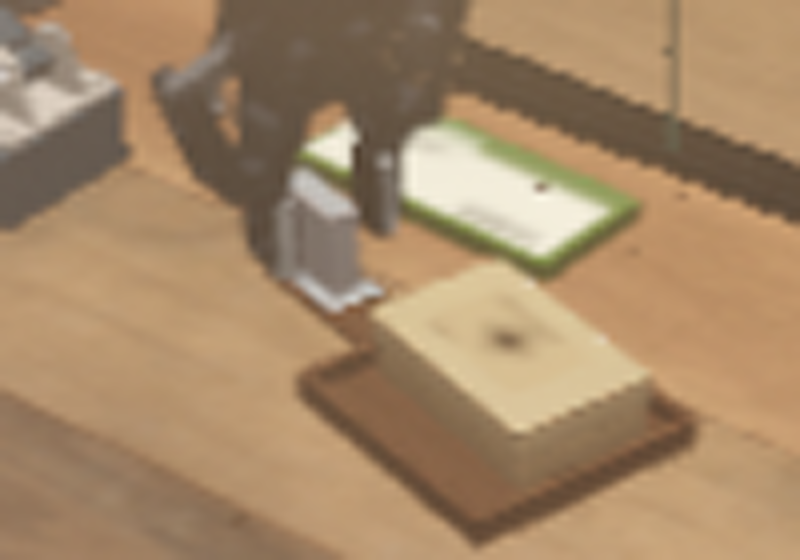

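The fingers straddle the plate: one is at (265,240), the other at (378,190), and the plate is at (320,235). I'll lower a little and close.

>>> arm_command(rows=[0, 0, 0.3, 0, 0, 0, 0.3, 0])

```text
time: 2.63
eef_pos: [0.5875, 0.1499, 0.0883]
eef_rot: [2.485, 1.922, 0.001]
force: [-0.6, 0.4, -0.5]
opening: 0.474
grip_force: 0.0
```

>>> arm_command(rows=[0, 0, 0, 0, 0, 0, 0, 0, 0, 0, 0, 0, 0, 0, 0, 0, 0, 0, 0, 0, 0, 0, 0, 0, 0, 0, 0, 0, 0, 0, 0, 0, 0, 0, 0, 0], grip=-1, grip_force=50)

```text
time: 3.38
eef_pos: [0.5873, 0.1498, 0.0882]
eef_rot: [2.485, 1.922, 0.001]
force: [-1.2, -1.6, 5.1]
opening: 0.159
grip_force: 49.6
```

```bash
python3 go.py "[.607,-.03,.088]" 0.008
python3 - <<'E'
from station import robot
import cv2,pickle
d={n:robot.capture(n) for n in("scene","top")}
pickle.dump(d,open("c2.pkl","wb"))
a=cv2.resize(d["top"]["frame"][145:220,250:450],None,fx=4,fy=4,interpolation=2)
b=cv2.resize(d["scene"]["frame"][150:220,240:390],(800,373),interpolation=2)[:300]
import numpy as np
cv2.imwrite("pics/s3.png",np.vstack([a,b]))
E
```

```text
t 3.3833 pos [0.5873 0.1498 0.0882] yaw_y -0.25397998964883617 shift cm [-16.9096   6.4286   0.0201] turn -0.2619799896488362 F [-1.1979 -1.5716  5.0682] 0.15860056925810645 49.55274224281311 [ 0.2498  0.5572 -0.269   0.7442 -0.      2.0746]
```

View pics/s3.png

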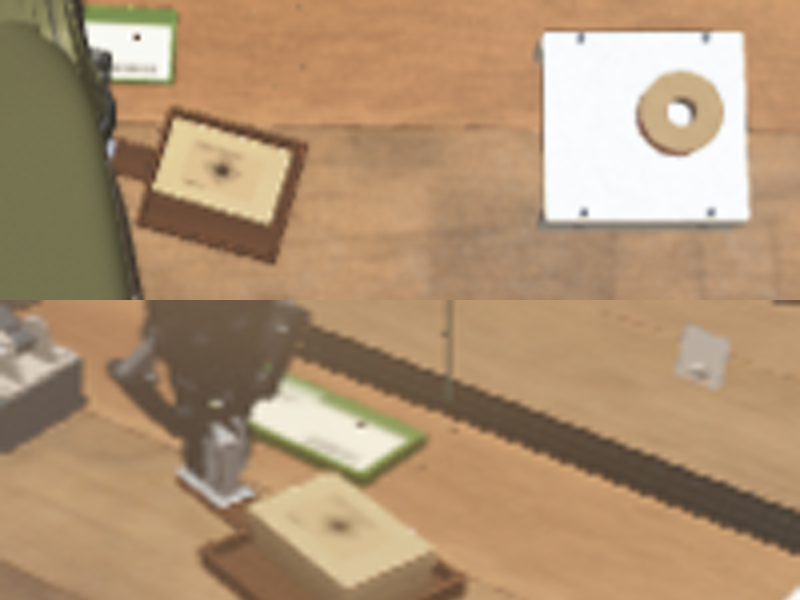

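The grasp holds (13.5 mm opening, 50 N), and both views show the tray and box unmoved. Next I slide clear of the bar, turn the tray square to the riser and stop short of its mouth.

>>> arm_command(rows=[-0.4, 0.1, 0, 0, -1.1, 0.3, 0, 0, -2, 0.5, 0, 0, -2.9, 0.7, 0, 0, -3.8, 1, 0, -0.02, -4.7, 1.3, 0, -0.05, -5.6, 1.6, 0, -0.08, -6.5, 2, 0, -0.11, -7.2, 2.3, 0, -0.14, -7.5, 2.4, 0, -0.16])

```text
time: 4.32
eef_pos: [0.5912, 0.0697, 0.0882]
eef_rot: [-2.323, -2.114, 0.0]
force: [-2.0, 3.9, 7.2]
opening: 0.153
grip_force: 50.0
```

```bash
python3 go.py "[.601,.03,.088]" 0.008
```

```text
t 4.3167 pos [0.5912 0.0697 0.0882] yaw_y -0.09445812195155147 shift cm [-3.8564  1.3462  0.0163] turn -0.10245812195155146 F [-1.9777  3.9465  7.1757] 0.15255948059021604 50.001420378685 [ 0.1171  0.5428 -0.2976  0.7309  0.0005  1.7823]
```

>>> arm_command(rows=[-0.4, 0.1, 0, -0.02, -1.2, 0.4, 0, -0.04, -2, 0.7, 0, -0.06, -2.8, 1, 0, -0.08, -3.5, 1.2, 0, -0.1, -3.9, 1.3, 0, -0.1, -3.9, 1.3, 0, -0.1])

```text
time: 4.9
eef_pos: [0.6008, 0.0296, 0.0882]
eef_rot: [2.216, 2.226, -0.0]
force: [-0.2, 1.6, 5.3]
opening: 0.155
grip_force: 49.8
```

```bash
python3 go.py "[.6025,-.174,.088]" 0.008
python3 - <<'E'
from station import robot
import cv2,pickle
d={n:robot.capture(n) for n in("scene","top")}
pickle.dump(d,open("c3.pkl","wb"))
a=cv2.resize(d["top"]["frame"][145:220,270:470],None,fx=4,fy=4,interpolation=2)
b=cv2.resize(d["scene"]["frame"][150:280,300:460],(369,300),interpolation=2)
import numpy as np
b=np.hstack([b,np.zeros((300,431,3),np.uint8)])
cv2.imwrite("pics/s4.png",np.vstack([a,b]))
E
```

```text
t 4.9 pos [0.6008 0.0296 0.0882] yaw_y 0.004644264647105099 shift cm [-20.3572   0.0803   0.0233] turn -0.0033557353528947953 F [-0.2107  1.5917  5.2977] 0.1548313980614401 49.799158573150635 [ 0.0493  0.551  -0.2814  0.7383 -0.0002  1.6154]
```

View pics/s4.png

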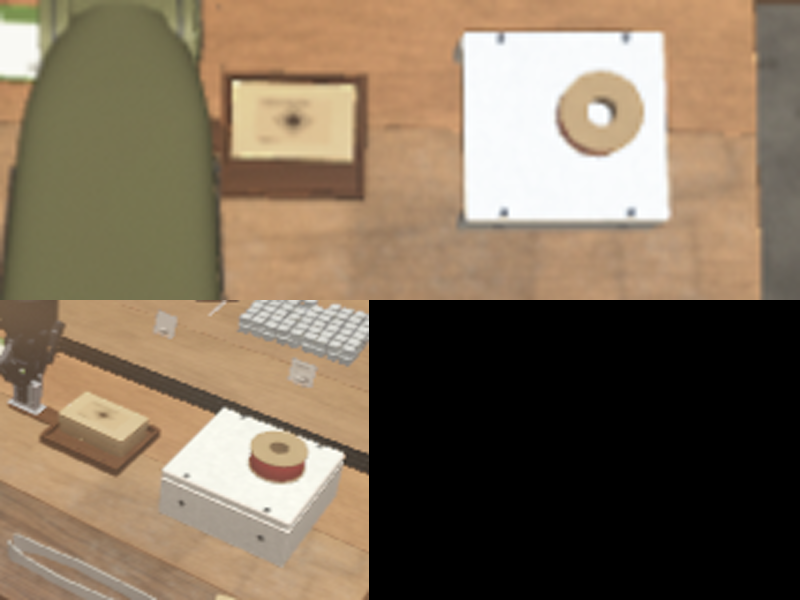

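In the top zoom, the tray rim corners are (224,72), (367,76), (363,198) and (221,196), and the riser is at (462..668, 32..220). The box lies in the pan. I'll compute the lateral and yaw error.

Run:
```python
import pickle;from h import *
np.set_printoptions(precision=4,suppress=True)
T=pickle.load(open("c3.pkl","rb"))["top"]
f=lambda p,o:np.array(p,float)/4+o-.375
# pixel edges by mask
g=T["frame"].astype(int)
white=((g.min(2)>200)).astype(np.uint8);white[:,:370]=0;white[:140]=0;white[:,450:]=0;white[215:]=0
cs=max(cv2.findContours(white,0,1)[0],key=cv2.contourArea);rr=cv2.minAreaRect(cs);print(rr)
hsv=cv2.cvtColor(T["frame"],cv2.COLOR_BGR2HSV)
dark=((g[...,2]<125)&(g[...,2]-g[...,0]>15)).astype(np.uint8);dark[:,:326]=0;dark[:,364:]=0;dark[:158]=0;dark[200:]=0
cd=cv2.convexHull(max(cv2.findContours(dark,0,1)[0],key=cv2.contourArea));rd=cv2.minAreaRect(cd);print(rd)
for rr_,z in((rr,.066),(rd,.014)):
    c=plane(T,cv2.boxPoints(rr_),z);print(c[:,:2],c.mean(0))
c=plane(T,f([(224,72),(367,76),(363,198),(221,196)],(270,145)),.014);print("tray hand",c,c.mean(0))
```

```text
((411.0, 176.0), (46.0, 50.0), 90.0)
((343.5, 178.5), (31.0, 35.0), 90.0)
[[ 0.6783 -0.2207]
 [ 0.6803 -0.38  ]
 [ 0.532  -0.3774]
 [ 0.5297 -0.2203]] [ 0.6051 -0.2996  0.066 ]
[[ 0.6544 -0.0288]
 [ 0.6559 -0.1445]
 [ 0.5523 -0.145 ]
 [ 0.5507 -0.0304]] [ 0.6033 -0.0872  0.014 ]
tray hand [[ 0.6557 -0.0276  0.014 ]
 [ 0.6538 -0.1457  0.014 ]
 [ 0.5519 -0.1429  0.014 ]
 [ 0.5519 -0.0267  0.014 ]] [ 0.6033 -0.0857  0.014 ]
```

The tray is centred on the opening to within about 1–2 mm (12 mm clearance each side) and square to it. Now I slide it in by 20.5 cm.

>>> arm_command(rows=[-0.4, 0, 0, 0, -1.2, 0, 0, 0, -2.2, 0, 0, 0, -3.2, 0, 0, 0, -4.2, 0, 0, 0, -5.2, 0, 0, 0, -6.2, 0.1, 0, 0, -7.2, 0.1, 0, 0, -7.8, 0.1, 0, 0, -8, 0.1, 0, 0])

```text
time: 5.83
eef_pos: [0.6021, -0.05, 0.0882]
eef_rot: [-2.216, -2.226, -0.002]
force: [-0.5, 6.2, 4.2]
opening: 0.155
grip_force: 49.8
```

>>> arm_command(rows=[-0.4, 0, 0, 0, -1.2, 0, 0, 0, -2, 0, 0, 0, -2.8, 0, 0, 0, -3.6, 0, 0, 0, -4.4, 0, 0, 0, -5.2, 0, 0, 0, -5.8, 0, 0, 0, -6, 0, 0, 0, -6, 0, 0, 0])

```text
time: 6.67
eef_pos: [0.6023, -0.1099, 0.0882]
eef_rot: [-2.216, -2.227, -0.001]
force: [0.2, 3.0, 5.4]
opening: 0.156
grip_force: 49.8
```

```bash
python3 go.py "[.6025,-.175,.088]" 0.008
python3 - <<'E'
from station import robot
import cv2,pickle
d={n:robot.capture(n) for n in("scene","top")}
pickle.dump(d,open("c4.pkl","wb"))
a=cv2.resize(d["top"]["frame"][145:220,270:470],None,fx=4,fy=4,interpolation=2)
b=cv2.resize(d["scene"]["frame"][150:280,300:460],(369,300),interpolation=2)
import numpy as np
b=np.hstack([b,np.zeros((300,431,3),np.uint8)])
cv2.imwrite("pics/s5.png",np.vstack([a,b]))
E
```

```text
t 6.6667 pos [ 0.6023 -0.1099  0.0882] yaw_y 0.0050797096069666895 shift cm [-6.5083 -0.016   0.0164] turn -0.002920290393033209 F [0.164  2.9795 5.4233] 0.15645651197643046 49.765196442604065 [-0.1807  0.566  -0.2516  0.7531  0.0004  1.3851]
```

View pics/s5.png

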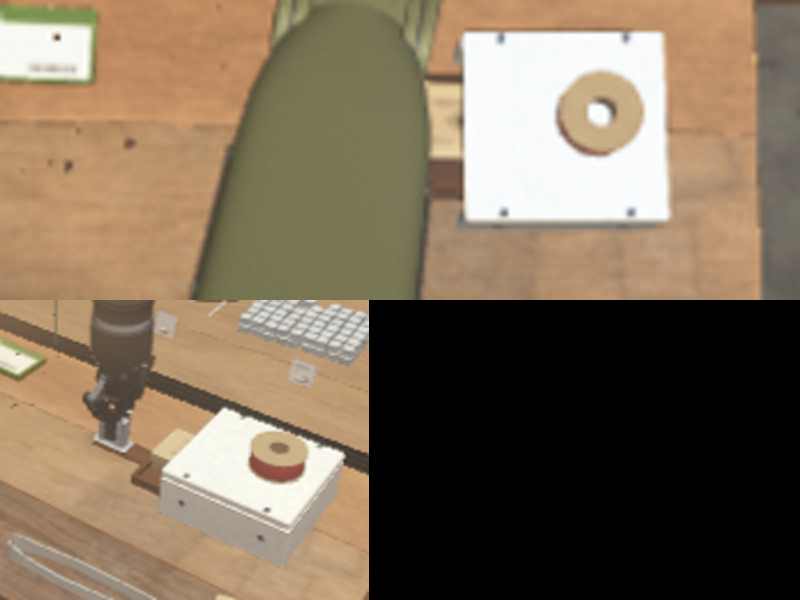

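The tray is halfway in. In the top zoom its visible edges (76 to 198) sit well inside the opening, and the riser and spool haven't moved. I'll slide the remaining 6.5 cm.

>>> arm_command(rows=[-0.4, 0, 0, 0, -1.2, 0, 0, 0, -2, 0, 0, 0, -2.8, 0, 0, 0, -3.6, 0, 0, 0, -4.4, 0, 0, 0, -5.2, 0, 0, 0, -6, 0, 0, 0, -6.4, 0, 0, 0, -6.5, 0, 0, 0])

```text
time: 7.6
eef_pos: [0.6025, -0.1746, 0.0882]
eef_rot: [-2.215, -2.226, -0.002]
force: [-0.3, 6.3, 7.4]
opening: 0.159
grip_force: 49.9
```

```bash
python3 go.py "[.6025,-.175,.088]" 0.008
```

```text
t 7.6 pos [ 0.6025 -0.1746  0.0882] yaw_y 0.005230866967165265 shift cm [-0.0411 -0.0011  0.0191] turn -0.0027691330328347696 F [-0.2584  6.2666  7.4231] 0.159202809397617 49.862637519836426 [-0.2826  0.5874 -0.2089  0.7749  0.0015  1.2829]
```

The force is low, so nothing has touched the back panel. I'll open part way, then lift and retreat.

>>> arm_command(rows=[0, 0, 0, 0, 0, 0, 0, 0, 0, 0, 0, 0, 0, 0, 0, 0, 0, 0, 0, 0, 0, 0, 0, 0], grip=0)

```text
time: 8.1
eef_pos: [0.6028, -0.174, 0.0876]
eef_rot: [-2.215, -2.228, 0.001]
force: [0.2, -0.1, -0.5]
opening: 0.501
grip_force: 0.0
```

>>> arm_command(rows=[0, 0, -0.5, 0, 0, 0, -1.5, 0, 0, 0, -3, 0, 0, 0, -5, 0, 0, 0, -8, 0, 0, 0, -11, 0, 2, 0, -14, 0, 5, -1, -16, 0, 8, -3, -18, 0, 11, -5, -18, 0])

```text
time: 8.93
eef_pos: [0.5545, -0.0635, 0.2735]
eef_rot: [2.21, 2.222, 0.01]
force: [0.9, 0.8, 0.3]
opening: 0.502
grip_force: 0.0
```

>>> arm_command(rows=[3, -2, 0, 0, 6, -4, 0, 0, 9, -6, 0, 0, 12, -8, 0, 0, 15, -10, 0, 0, 17, -12, 0, 0, 17, -12, 0, 0, 17, -12, 0, 0])

```text
time: 9.6
eef_pos: [0.4306, 0.106, 0.269]
eef_rot: [2.211, 2.231, 0.002]
force: [-0.1, 0.2, 0.6]
opening: 0.498
grip_force: 0.0
```

Run:
```python
from station import robot
import cv2,pickle,numpy as np
d={n:robot.capture(n) for n in("scene","top")}
pickle.dump(d,open("c5.pkl","wb"))
a=cv2.resize(d["top"]["frame"][145:220,270:470],None,fx=4,fy=4,interpolation=2)
b=cv2.resize(d["scene"]["frame"][150:280,300:460],(369,300),interpolation=2)
c=d["top"]["frame"][:300,209:640]
cv2.imwrite("pics/s6.png",np.vstack([a,np.hstack([b,c])]))
s=robot.observe();print(s["time"],s["eef_pos"],s["force"])
```

```text
9.7 [0.43209827 0.10500004 0.26877493] [ 0.0871937  -0.15235994  0.56310414]
```

View pics/s6.png

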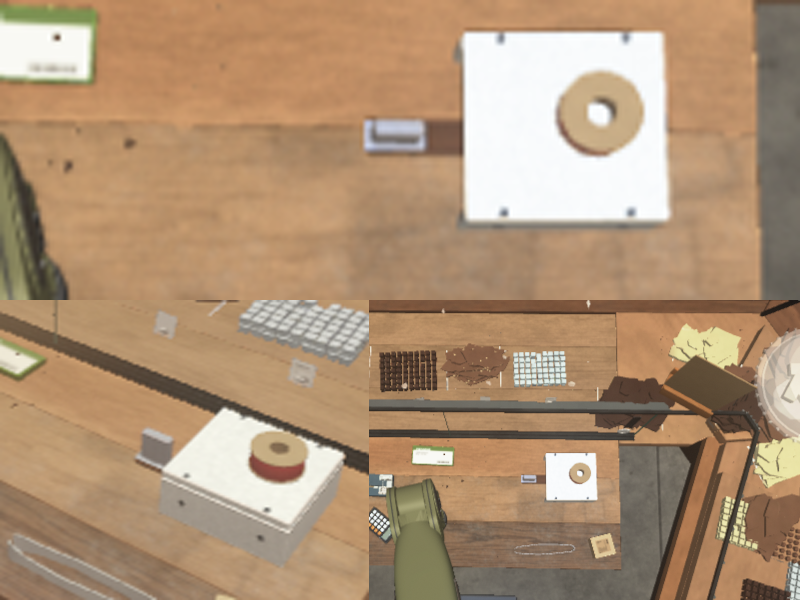

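The pan and box are fully under the top; only the plate at (395,136) and the tongue up to (462,136) stick out. The rear edge of the pan works out at about 10 mm inside the front edge of the riser top. The spool and bystanders are unmoved and the robot is clear, so I'm handing in.

```bash
python3 -c "
from station import robot
print(robot.finish_job())"
```

```text
the job is handed in; nothing more can be done
None
```

I slid the tray, with the gift box in it, fully under the riser at about 10 s on the robot's clock: only the handle end sticks out, and the ribbon spool and the other things look unmoved. The job is handed in, but no verdict came back.

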